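# Transfer the reagent row in reverse order

### The arm

A 6-joint arm with a two-finger parallel gripper is mounted at the origin on a cart in front of the work surface, level with it; the furniture and walls round the work are solid. World frame = base frame: x ahead of the robot, y to its left, z up, the work surface at z = 0. Lengths are in mm, angles in rad, forces in N, time in s.
With the tool pointing down it reaches from about 350 to 775 mm from the base axis. Payload 7.3 kg.
Tool frame: the origin (TCP) lies at the very end of the fingers, on their centre line; the grasp point (between the pads) lies behind it (bot.grip_point_offset is the z of the grasp point in the tool frame, in mm); z points along the fingers, y is the line along which they close (so a half turn about z gives the same grasp; the last joint's range is limited). The gripper opens to 92 mm and grips with 3 to 60 N. Pads are 19 mm wide; open, the fingers measure 130 mm over their backs; the gripper's body (75 mm by 190 mm) begins 47 mm behind the grasp point.
Start: joints at [1.101, 0.342, 1.524, -0, 1.275, -0.146], TCP at [167.026, 497.742, 226.741] pointing down, gripper open.
Joint ranges: [-2.53, 2.53], [-0.77, 2.02], [0.04, 2.7], [-1, 4.14], [0.28, 2.66], [-3.11, 3.11]. Speed limits (rad/s): [2.57, 2.57, 3.14, 3.14, 3.14, 3.14].

### API

Orientations are given as [roll, pitch, yaw] about the fixed x, y, z axes, in that order (R = Rz(yaw) Ry(pitch) Rx(roll)).
In Python, from plant import bot gives the robot as it stands. The module is installed in compiled form; this text tells all that it offers.
- The arm moves only by the shell command python3 -m crank 'ROWS'. ROWS is JSON, a list that holds one entry, the list of rows, each a list of 5 numbers: the opening, from 0 (shut) to 1 (fully open), then the shift along the tool's x, y, z in cm, then the turn about the tool's z in degrees. In form: [[[claw, x, y, z, turn], ...]]. A call has exactly 10 rows; each row is the pose to reach, as a shift and turn from the pose commanded when the call began, along the tool's axes at that moment; what a row does not reach only later rows make up. A row lasts 1/10 s, in which the tool goes at most 50 mm and 8.59 degrees, less where a joint would pass 70% of its speed; a pose out of reach is approached as far as the arm can. A call with a gripper value outside its range is refused whole. The fingers move at their own pace and stop on an object; the grip force is fixed at half the most. Time passes only in rows, so rows that repeat a pose let the fingers close, or fill a call up. It gives the time, the measured TCP pose, the force, the opening and the grip force at its end, in the units of the state.
- bot.get_obs(): the state, without advancing time (a new reading comes with each control period).
- bot.capture(name): name is "side" or "top"; returns (picture, depth): 384x512x3 uint8, red, green, blue; 384x512 float32, mm along the optical axis (not along the pixel's ray), 0 where there is no reading.
- bot.calibration(name): a dict with "vertical_fov" (degrees; the focal length in pixels is half the picture's height over the tangent of half this angle, whatever the lens; pixels are square), "cx", "cy" (the principal point, pixels), "rvec" (rotation vector, rad) and "tvec" (3), from world to camera coordinates, as OpenCV has them. Camera axes: x right, y down, z forward; pixel columns grow to the right and rows downward; lengths in mm; the calibration is good to about 2 mm. A picture is of the moment at which its call begins. calibration takes no time and is no camera call.
- bot.close_job(): hands the job in; it is judged then, once.
The state is a dict: "time": time; "joint_positions": joint angles; "dq": joint speeds; "tau": joint torques, N m; "tool_pos": TCP position; "tcp_rot": TCP orientation; "contact_force": force on the tool from outside, world axes, zero at the start; "moment": the same for the moment, N m; "grip_width": finger opening in mm; "finger_force": force on a finger pad.
Only numpy, scipy, OpenCV 4.12 (cv2) and the standard library are available. Lean on these libraries where they do the work, as an engineer would, in place of code of your own. Each camera call takes 0.05 s, during which the arm holds its last target. There are 200 camera calls.

### The job

Move the four amber reagent bottles from the grey rack to the blue rack in reverse order, one standing in each cell: the bottle that is at the left end of the grey rack goes to the right end of the blue rack, and so on along the row. Keep the bottles upright all the time, and leave the timer and the petri dish where they are.

Things in the scene. Friction and masses are not known exactly. Their poses are not given: they have to be found in the camera images.
- bottle_red: Small closed amber bottle with a red cap, 75 mm high: round body 34 mm in diameter, straight from the foot to about 45 mm up, then a shoulder; cap 22 to 24 mm in diameter from 60 to 75 mm up. 70 g give or take. Starts upright in a cell of the grey rack. Origin: centre of its underside, z up along the bottle.
- bottle_yellow: Small closed amber bottle with a yellow cap, 75 mm high: round body 34 mm in diameter, straight from the foot to about 45 mm up, then a shoulder; cap 22 to 24 mm in diameter from 60 to 75 mm up. 70 g give or take. Starts upright in a cell of the grey rack. Origin: centre of its underside, z up along the bottle.
- bottle_green: Small closed amber bottle with a green cap, 75 mm high: round body 34 mm in diameter, straight from the foot to about 45 mm up, then a shoulder; cap 22 to 24 mm in diameter from 60 to 75 mm up. 70 g give or take. Starts upright in a cell of the grey rack. Origin: centre of its underside, z up along the bottle.
- bottle_white: Small closed amber bottle with a white cap, 75 mm high: round body 34 mm in diameter, straight from the foot to about 45 mm up, then a shoulder; cap 22 to 24 mm in diameter from 60 to 75 mm up. 70 g give or take. Starts upright in a cell of the grey rack. Origin: centre of its underside, z up along the bottle.
- tag_red: Fixed red label plate, 14x34x3 mm, on the ledge of the grey rack, in front of (robot's side of) the cell in which the red-capped bottle starts, 37 mm from that cell's centre; it stays there and so records the starting order. Origin: centre of its underside.
- tag_yellow: Fixed yellow label plate, 14x34x3 mm, on the ledge of the grey rack, in front of (robot's side of) the cell in which the yellow-capped bottle starts, 37 mm from that cell's centre; it stays there and so records the starting order. Origin: centre of its underside.
- tag_green: Fixed green label plate, 14x34x3 mm, on the ledge of the grey rack, in front of (robot's side of) the cell in which the green-capped bottle starts, 37 mm from that cell's centre; it stays there and so records the starting order. Origin: centre of its underside.
- tag_white: Fixed white label plate, 14x34x3 mm, on the ledge of the grey rack, in front of (robot's side of) the cell in which the white-capped bottle starts, 37 mm from that cell's centre; it stays there and so records the starting order. Origin: centre of its underside.
- grey_rack: Grey fixed rack on the bench: four 48x48 mm cells in a row along its y, centres at x 0, y 0.078, 0.026, -0.026, -0.078 m (+y: left end seen from the robot). Cell floor 6 mm, walls 20 mm above the bench, 4 mm thick; row 212x56 mm; front ledge 12 mm high, 19 mm deep at -x. Origin: on the bench, under the row's centre; only yaw varies. Holds the bottles at the start.
- blue_rack: Blue fixed rack on the bench: four 48x48 mm cells in a row along its y, centres at x 0, y 0.078, 0.026, -0.026, -0.078 m (+y: left end seen from the robot). Cell floor 6 mm, walls 20 mm above the bench, 4 mm thick; row 212x56 mm; front ledge 12 mm high, 19 mm deep at -x. Origin: on the bench, under the row's centre; only yaw varies. Empty at first; stands left or right of the grey one.
- timer: Bystander: white bench timer lying loose on the bench left of the racks, 66x66x18 mm. Leave alone. Origin: centre of its underside.
- petri: Bystander: round petri dish lying loose on the bench right of the racks, 90 mm across, 15 mm high. Leave alone. Origin: centre of its underside.
Things that resemble listed ones, but are neither listed nor needed, are in the scene too. Leave any purple look-alike of the bottle_white alone.

How it is judged:
By the outcome, as a careful person would: the job done as asked, in the order asked, and still so for the second after the job is handed in, with the robot touching nothing.
It also fails if it takes over 96 s, if anything falls off the work surface, if the arm or the gripper's body presses on something with over 40 N, if the wrist force passes 120 N, or if a joint passes its speed limit or range.

## Working session

There is one attempt and no reset: what is moved stays moved. The work goes in short steps, Python scripts to look and compute and a shell command to move; the robot and the scene stay as the last step left them, time stands still between calls to the robot, and variables do not carry over. Pictures are saved under pics/ and viewed, at most 14 in all, crops included, and the job is handed in when it is done.

```bash
mkdir -p pics; python3 - <<'E'
from plant import bot
import cv2,numpy as np
for n in("top","side"):
    p,d=bot.capture(n); cv2.imwrite(f"pics/{n}0.png",p[:,:,::-1]); np.save(f"pics/{n}0.npy",d); print(n,bot.calibration(n))
print(bot.get_obs(),bot.grip_point_offset)
E
```

```text
top {'vertical_fov': 52.292149879797364, 'cx': 255.2842521366674, 'cy': 192.99661867268574, 'rvec': array([ 2.19769361, -2.16637259,  0.06992573]), 'tvec': array([ -19.52524901,  470.88123723, 1335.00042206])}
side {'vertical_fov': 50.081874669985815, 'cx': 253.55817065092415, 'cy': 195.23783422344786, 'rvec': array([ 2.07601855, -0.41390599,  0.21549577]), 'tvec': array([-451.32511959,  152.24176286, 1199.94832989])}
{'time': 0.1, 'joint_positions': array([ 1.10099728e+00,  3.42653079e-01,  1.52489863e+00, -5.09930323e-05,
        1.27542737e+00, -1.45981563e-01]), 'dq': array([ 0.00097614, -0.00198291, -0.0008779 ,  0.00021544, -0.00029931,
        0.00079062]), 'tau': array([ 6.85944287e-04, -4.32003093e+01, -2.44695836e+01,  7.18097901e-02,
        5.25646505e-02, -7.50263041e-06]), 'tool_pos': array([166.86688412, 497.39198586, 226.12243621]), 'tcp_rot': array([-3.14021388e+00, -1.53428703e-04,  2.81778994e+00]), 'contact_force': array([-0.5165623 , -0.30246686,  0.36141322]), 'moment': array([ 0.02178522,  0.00933499, -0.00199523]), 'finger_force': 0.0, 'grip_width': 91.61911080687963} -18.8
```

View pics/top0.png

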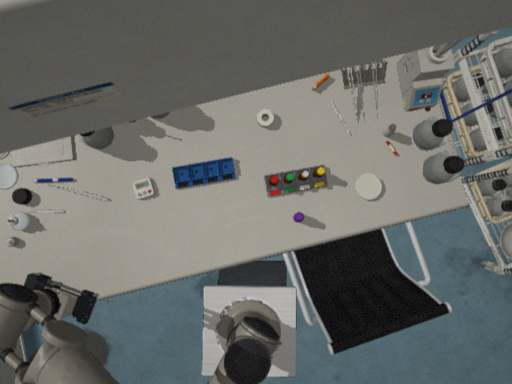

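View pics/side0.png

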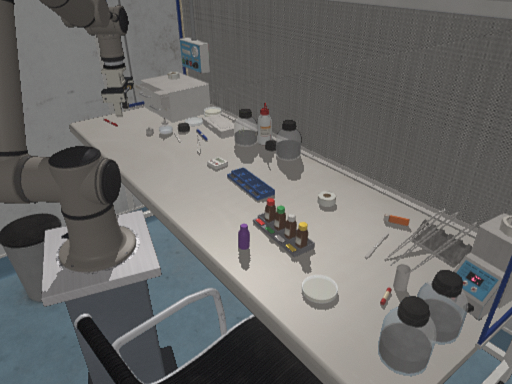

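The top view shows the caps red (275,180), green (290,177), white (305,174) and yellow (320,172). The blue rack is at (204,173), the purple look-alike at (299,217), the timer at (143,188) and the petri dish at (369,187). The side view agrees.

```bash
cat > h.py <<'E'
from plant import bot
import cv2,numpy as np
def cam(n):
    c=bot.calibration(n); f=192/np.tan(np.radians(c["vertical_fov"]/2))
    return f,c["cx"],c["cy"],cv2.Rodrigues(c["rvec"])[0],np.array(c["tvec"])
def ray(n,uv,z):
    f,cx,cy,R,t=cam(n); d=R.T@np.array([(uv[0]-cx)/f,(uv[1]-cy)/f,1]); o=-R.T@t
    return o+d*(z-o[2])/d[2]
def proj(n,P):
    f,cx,cy,R,t=cam(n); q=R@np.array(P,float)+t; return np.array([f*q[0]/q[2]+cx,f*q[1]/q[2]+cy])
def blobs(img,roi,cond,amin=8):
    x0,y0,x1,y1=roi; s=cv2.cvtColor(img[y0:y1,x0:x1],cv2.COLOR_RGB2HSV).astype(int)
    m=cond(s[...,0],s[...,1],s[...,2]).astype(np.uint8)
    n,l,st,c=cv2.connectedComponentsWithStats(m)
    return [(st[i,4],c[i]+[x0,y0]) for i in range(1,n) if st[i,4]>=amin]
C=dict(red=lambda h,s,v:((h<7)|(h>172))&(s>150)&(v>90),green=lambda h,s,v:(h>45)&(h<85)&(s>110)&(v>50),
 white=lambda h,s,v:(s<45)&(v>150),yellow=lambda h,s,v:(h>20)&(h<33)&(s>140)&(v>110))
E
python3 - <<'E'
from h import *
T=cv2.imread("pics/top0.png")[:,:,::-1]; S=cv2.imread("pics/side0.png")[:,:,::-1]
for k,c in C.items():
    for a,p in blobs(T,(264,164,330,197),c): print("top",k,a,p.round(1),"z75",ray("top",p,75)[:2].round(1),"z15",ray("top",p,15)[:2].round(1))
    for a,p in blobs(S,(250,190,320,260),c): print("  side",k,a,p.round(1),"z68",ray("side",p,68)[:2].round(1),"z15",ray("side",p,15)[:2].round(1))
x0,y0,x1,y1=165,150,245,195
s=cv2.cvtColor(T[y0:y1,x0:x1],cv2.COLOR_RGB2HSV); m=((s[...,0]>100)&(s[...,0]<125)&(s[...,1]>130)).astype(np.uint8)
m=cv2.morphologyEx(m,cv2.MORPH_OPEN,np.ones((3,3)));cs=max(cv2.findContours(m,0,2)[0],key=cv2.contourArea)
r=cv2.minAreaRect(cs.astype(np.float32)+[x0,y0].__class__([0,0]) if 0 else (cs+np.array([x0,y0])).astype(np.float32));b=cv2.boxPoints(r)
w=np.array([ray("top",q,20)[:2] for q in b]);print(r,w.round(1),w.mean(0),np.linalg.norm(np.diff(w,axis=0),axis=1))
big=np.hstack([cv2.resize(T[150:230,160:340],None,fx=4,fy=4,interpolation=2)])
cv2.imwrite("pics/c1.png",big[:,:,::-1])
E
```

```text
top red 46 [273.9 179.2] z75 [513.8 -74.2] z15 [520.2 -76.6]
top red 41 [274.6 192. ] z75 [471.3 -77. ] z15 [475.8 -79.6]
  side red 36 [270.3 201.5] z68 [517.4 -66.4] z15 [552.7  11.6]
  side red 23 [259.9 221.5] z68 [ 445.2 -154.1] z15 [474.8 -83. ]
top green 49 [289.7 176.5] z75 [ 523.4 -126.5] z15 [ 530.3 -131.3]
top green 42 [289.3 189.3] z75 [ 480.7 -125.4] z15 [ 485.6 -130.2]
  side green 35 [280.6 208.8] z68 [ 528.7 -116.7] z15 [564.9 -42.6]
top white 313 [283.2 167. ] z75 [ 554.7 -104.5] z15 [ 563.  -108.3]
top white 13 [327.2 164.8] z75 [ 564.  -250.6] z15 [ 572.8 -261.2]
top white 24 [305.1 173.5] z75 [ 534.2 -177.5] z15 [ 541.6 -184.7]
top white 30 [264.6 190.3] z75 [476.2 -44. ] z15 [480.9 -45. ]
top white 178 [314.1 193.8] z75 [ 467.  -207.3] z15 [ 471.3 -215.9]
  side white 1562 [302.5 211.5] z68 [ 582.4 -155.9] z15 [622.8 -84.9]
  side white 1027 [261.7 238. ] z68 [ 419.1 -228.6] z15 [ 446.7 -163.3]
top yellow 51 [320.5 170.6] z75 [ 544.6 -228.3] z15 [ 552.4 -237.8]
top yellow 35 [318.9 184. ] z75 [ 499.7 -223.1] z15 [ 505.5 -232.5]
  side yellow 52 [302.5 226.1] z68 [ 546.8 -222.8] z15 [ 584.4 -157.1]
  side yellow 30 [290.6 247.2] z68 [ 473.2 -295.3] z15 [ 505.  -235.4]
((203.2789306640625, 172.56214904785156), (20.387910842895508, 60.178001403808594), 80.31121826171875) [[555.1 277.6]
 [593.4  72.5]
 [523.4  59.3]
 [485.4 263.7]] [539.33505433 168.28457247] [208.63160289  71.18396601 207.85748623]
```

View pics/c1.png

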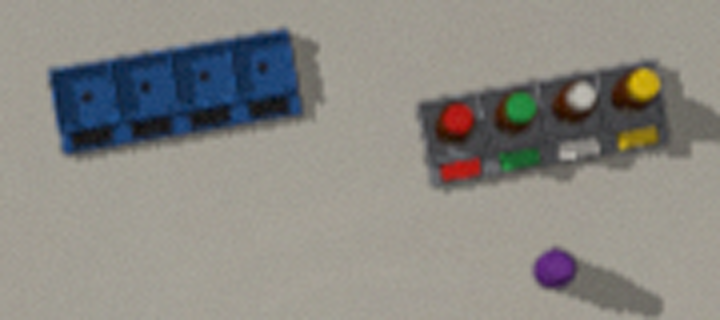

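The crop confirms the layout. The caps run red, green, white, yellow from left to right, each with its own tag in front, and the blue cells have dark centre dots at about (182,174) to (226,167). I'll fit both racks.

```bash
cat >> h.py <<'E'
def go(xy,z,yaw):
    o=bot.get_obs(); p=np.array(o["tool_pos"]); y0=o["tcp_rot"][2]
    d=np.array([*xy,z])-p; t=np.array([np.cos(y0)*d[0]+np.sin(y0)*d[1],np.sin(y0)*d[0]-np.cos(y0)*d[1],-d[2]])/10
    turn=np.degrees((y0-yaw+np.pi)%(2*np.pi)-np.pi)
    return t.round(2),round(turn,1)
E
python3 - <<'E'
from h import *
T=cv2.imread("pics/top0.png")[:,:,::-1]
g=cv2.cvtColor(T,cv2.COLOR_RGB2GRAY).astype(float)
D=[]
for x,y in((88,97),(146,88),(205,76),(264,68)):
    u,v=int(160+x/4),int(150+y/4); w=g[v-2:v+4,u-2:u+4]; w=np.clip(w.max()*.75-w,0,None)
    vv,uu=np.mgrid[v-2:v+4,u-2:u+4]; p=(np.sum(uu*w)/w.sum(),np.sum(vv*w)/w.sum()); q=ray("top",p,6)[:2]; D.append(q); print(np.round(p,1),q.round(1))
D=np.array(D); print("mean",D.mean(0),"yaw",np.arctan2(-(D[0]-D[3])[0],(D[0]-D[3])[1]),np.linalg.norm(D[0]-D[3]))
caps=np.array([[513.8,-74.2],[523.4,-126.5],[534.2,-177.5],[544.6,-228.3]])
d=caps[0]-caps[3];print("grey yaw",np.arctan2(-d[0],d[1]))
s=cv2.cvtColor(T,cv2.COLOR_RGB2HSV)[160:200,260:335].astype(int)
m=((s[...,2]<115)|(s[...,1]>110)).astype(np.uint8); m=cv2.morphologyEx(m,cv2.MORPH_OPEN,np.ones((5,5)))
c=max(cv2.findContours(m,0,2)[0],key=cv2.contourArea); r=cv2.minAreaRect((c+[260,160]).astype(np.float32)); w=np.array([ray("top",q,20)[:2] for q in cv2.boxPoints(r)]); print(w.round(1),w.mean(0))
for k,p in dict(purple=(299,217)).items(): print(k,ray("top",p,75))
print(go((512,-75),200,1.761))
E
```

```text
[181.3 173.9] [535.2 247.3]
[195.7 171.4] [544.6 196.9]
[210.5 168.6] [555.4 145.2]
[225.2 166.5] [563.3  94. ]
mean [549.63808326 170.85595054] yaw 0.181208438518201 155.8286728400234
grey yaw 0.19727076264598642
[[ 534.1  -41.8]
 [ 578.4 -276. ]
 [ 493.7 -290.7]
 [ 449.7  -57.5]] [ 513.97860009 -166.4827854 ]
purple [ 389.85720153 -158.13563408   75.        ]
(array([-50.93, -43.28,   2.61]), np.float64(60.5))
```

```bash
python3 -m crank '[[[1,-3.6,-3.1,0,4.5],[1,-7.2,-6.2,0,9],[1,-10.9,-9.3,0,13.5],[1,-14.5,-12.4,0,18],[1,-18.2,-15.5,0,22],[1,-21.8,-18.6,0,26],[1,-25.5,-21.6,0,30.3],[1,-29.1,-24.7,0,35],[1,-32.7,-27.8,0,39],[1,-36,-30.7,0,43]]]'; python3 -c "
from h import *
print(go((514,-74.5),150,1.764))"
```

```text
time: 1.1
tool_pos: [411.2, 90.1, 226.6]
tcp_rot: [3.142, -0.0, 2.064]
contact_force: [1.1, 0.9, 0.2]
grip_width: 92.0
finger_force: 0.0
(array([-19.36,   1.26,   7.66]), np.float64(17.2))
```

```bash
python3 -m crank '[[[1,-3.9,0.3,1.5,3.5],[1,-7.8,0.5,3,7],[1,-11.6,0.8,4.5,10.5],[1,-15.5,1,6,14],[1,-18,1.2,7.2,17.2],[1,-19.4,1.3,7.7,17.2],[1,-19.4,1.3,7.7,17.2],[1,-19.4,1.3,7.7,17.2],[1,-19.4,1.3,7.7,17.2],[1,-19.4,1.3,7.7,17.2]]]'; python3 - <<'E'
from h import *
for n in("top","side"):
    p,d=bot.capture(n); cv2.imwrite(f"pics/{n}1.png",p[:,:,::-1])
S=cv2.resize(p[140:290,180:380],None,fx=4,fy=4); cv2.imwrite("pics/s1.png",S[:,:,::-1])
print(go((514,-74.5),26,1.764))
E
```

```text
time: 2.1
tool_pos: [514.3, -71.2, 150.5]
tcp_rot: [3.141, 0.0, 1.769]
contact_force: [0.5, 0.4, 0.3]
grip_width: 91.8
finger_force: 0.0
(array([-0.29, -0.1 , 12.43]), np.float64(0.3))
```

View pics/s1.png

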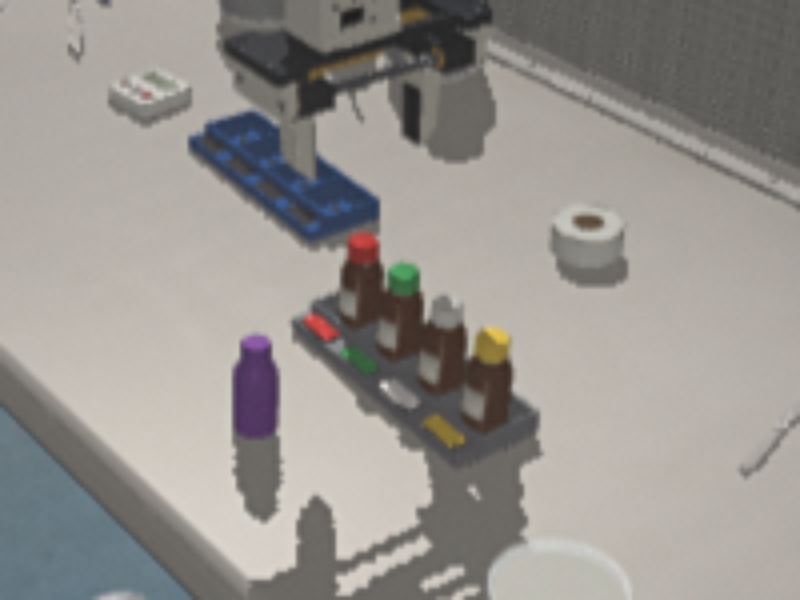

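The gripper is straddling red, front to back. Next I descend and grasp.

```bash
python3 -m crank '[[[1,-0.3,-0.1,1.5,0],[1,-0.3,-0.1,4,0],[1,-0.3,-0.1,7,0],[1,-0.3,-0.1,9.5,0],[1,-0.3,-0.1,11.3,0],[1,-0.3,-0.1,12.2,0],[1,-0.3,-0.1,12.3,0],[1,-0.3,-0.1,12.3,0],[0,-0.3,-0.1,12.3,0],[0,-0.3,-0.1,12.3,0]]]';python3 -m crank '[[[0,0,0,0,0],[0,0,0,0,0],[0,0,0,0,0],[0,0,0,0,0],[0,0,0,-0.5,0],[0,0,0,-2,0],[0,0,0,-4,0],[0,0,0,-7,0],[0,0,0,-10.5,0],[0,0,0,-12,0]]]'; python3 -c "
from h import *
print(go((563.3,93.8),147,1.755))"
```

```text
time: 3.2
tool_pos: [514.7, -75.5, 27.7]
tcp_rot: [3.14, 0.001, 1.767]
contact_force: [-0.3, -0.2, -0.2]
grip_width: 80.4
finger_force: 0.0
time: 4.2
tool_pos: [515.3, -75.7, 150.0]
tcp_rot: [3.138, 0.002, 1.767]
contact_force: [-0.3, -0.1, -1.3]
grip_width: 31.8
finger_force: 30.0
(array([15.69,  8.02,  0.3 ]), np.float64(0.7))
```

```bash
python3 -m crank '[[[0,1,0.5,0,0],[0,3.2,1.6,0,0.7],[0,6.2,3.2,0,0.7],[0,9.5,4.9,0,0.7],[0,12.5,6.4,0,0.7],[0,14.5,7.4,0,0.7],[0,15.5,7.9,0,0.7],[0,15.7,8,0,0.7],[0,15.7,8,0,0.7],[0,15.7,8,0,0.7]]]'; python3 - <<'E'
from h import *
print(go((563.3,93.8),28.2,1.755))
p,d=bot.capture("side")
S=cv2.resize(p[100:250,160:360],None,fx=4,fy=4); cv2.imwrite("pics/s2.png",S[:,:,::-1])
E
```

```text
time: 5.2
tool_pos: [561.7, 93.3, 146.5]
tcp_rot: [-3.141, 0.0, 1.754]
contact_force: [-0.7, -1.2, 0.1]
grip_width: 32.1
finger_force: 30.0
(array([ 0.02,  0.17, 11.83]), np.float64(-0.1))
```

View pics/s2.png

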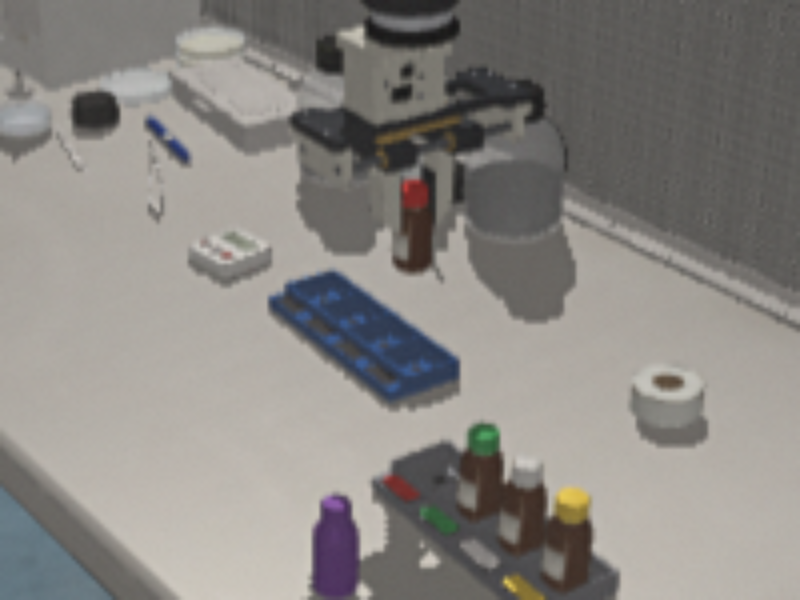

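Red is held upright; its cap is at full-image pixel (264,148). I'll check its offset in the grip before placing it.

```bash
python3 - <<'E'
from h import *
p,d=bot.capture("side")
for a,q in blobs(p,(250,130,280,160),C["red"]): print(a,q,ray("side",q,193).round(1))
q=(265,161); print("finger/bottle depths", d[155:166:5,255:275:3])
# baseline bias: same mask on red at start: meas (517.4,-66.4)@68+6=74
S=cv2.imread("pics/side0.png")[:,:,::-1]
for a,q in blobs(S,(250,190,320,215),C["red"]): print(a,ray("side",q,74).round(1))
for a,q in blobs(S,(250,190,320,260),C["green"]): print("green",a,ray("side",q,74).round(1))
for a,q in blobs(S,(250,190,320,260),C["yellow"]): print("yel",a,ray("side",q,74).round(1))
E
```

```text
37 [263.35135135 148.08108108] [546.6  55.8 193. ]
finger/bottle depths [[1359.2452 1351.7437 1355.1606 1352.8966 1363.535  1730.0874 1720.7606]
 [1680.5487 1374.2145 1363.8756 1364.5955 1374.009  1685.1112 1681.3162]
 [1639.6017 1381.094  1379.0867 1370.3212 1381.9293 1640.0172 1645.327 ]]
36 [513.4 -75.3  74. ]
green 35 [ 524.6 -125.1   74. ]
yel 52 [ 542.5 -230.3   74. ]
yel 30 [ 469.6 -302.1   74. ]
```

```bash
python3 - <<'E'
from h import *
p,d=bot.capture("side"); f,cx,cy,R,t=cam("side")
def P(u,v,d): return R.T@(np.array([(u-cx)/f,(v-cy)/f,1])*d[v,u]-t)
for v in range(144,172,2): print(v,d[v,263],P(263,v,d).round(1),p[v,263])
D0=np.load("pics/side0.npy")
for v in range(196,222,3): print("start",v,P(270,v,D0).round(1))
print("table",P(240,235,d).round(1),bot.get_obs()["tool_pos"])
E
```

```text
144 1807.4343 [725.8 477.2   5.5] [147 128 125]
146 1355.2778 [560.3  90.6 183.6] [110  36  33]
148 1348.0199 [556.4  81.4 180.9] [120  41  39]
150 1354.5896 [557.4  83.9 172.5] [122  39  37]
152 1360.7185 [558.2  85.9 164.3] [74 49 40]
154 1357.4191 [555.7  80.  160. ] [66 47 39]
156 1355.0117 [553.5  74.9 155.4] [64 47 39]
158 1363.7009 [555.2  79.  145.9] [65 47 40]
160 1362.409 [553.4  74.8 140.8] [64 46 39]
162 1369.2 [554.5  77.3 132.1] [61 44 35]
164 1370.5404 [553.6  75.3 125.8] [59 43 34]
166 1378.4471 [555.   78.7 116.5] [59 43 36]
168 1375.4458 [552.6  73.  112.1] [136 127 120]
170 1605.1285 [6.316e+02 2.578e+02 5.000e-01] [175 171 164]
start 196 [575.1  64.4   2.2]
start 199 [513.8 -71.8  81.1]
start 202 [508.  -84.7  79. ]
start 205 [506.3 -88.7  70.9]
start 208 [507.2 -86.9  58.8]
start 211 [505.6 -90.7  50.5]
start 214 [505.1 -92.   40.4]
start 217 [505.  -92.3  29.5]
start 220 [505.1 -92.3  18.3]
table [ 377.3 -171.2   51.2] [561.87129063  93.28071007 146.7825702 ]
```

Red's foot is now at z≈110, so it slipped about 12–15 mm in the lift. It is still upright. I'll place it with a slow approach, then grip lower and lift more gently on the next ones.

```bash
python3 -m crank '[[[0,0,0.1,1,0],[0,0,0.15,2.5,0],[0,0,0.15,4,0],[0,0,0.15,5.5,0],[0,0,0.15,7,0],[0,0,0.15,8.2,0],[0,0,0.15,9.2,0],[0,0,0.15,9.6,0],[0,0,0.15,9.6,0],[0,0,0.15,9.6,0]]]'; python3 - <<'E'
from h import *
p,d=bot.capture("side"); f,cx,cy,R,t=cam("side")
for a,q in blobs(p,(240,140,290,200),C["red"]):
    z=d[int(q[1]),int(q[0])]; print(a,q,(R.T@(np.array([(q[0]-cx)/f,(q[1]-cy)/f,1])*z-t)).round(1)); print(ray("side",q,85), ray("side",q,78))
cv2.imwrite("pics/s3.png",cv2.resize(p[120:220,200:333],None,fx=6,fy=6)[:,:,::-1]); print(bot.get_obs()["tool_pos"])
E
```

```text
time: 6.35
tool_pos: [563.8, 94.5, 51.1]
tcp_rot: [3.141, 0.0, 1.755]
contact_force: [0.5, -0.5, -0.8]
grip_width: 32.1
finger_force: 30.0
31 [263.58064516 173.35483871] [557.6  79.9  87.5]
[559.4676639  84.1888958  85.       ] [564.70133551  96.3731766   78.        ]
[563.88448478  94.52489941  51.3221584 ]
```

View pics/s3.png

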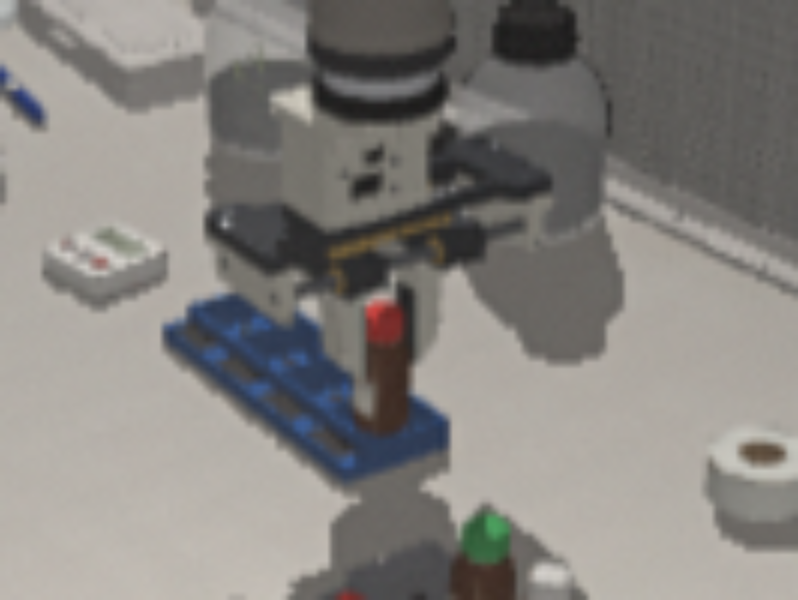

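Red is in the right-end cell, with its cap at crop pixel (385,320) and its foot roughly 8–10 mm above the floor. I'll lower it slowly.

```bash
python3 -m crank '[[[0,0,0,0.1,0],[0,0,0,0.2,0],[0,0,0,0.3,0],[0,0,0,0.4,0],[0,0,0,0.5,0],[0,0,0,0.6,0],[0,0,0,0.7,0],[0,0,0,0.7,0],[0,0,0,0.7,0],[0,0,0,0.7,0]]]'; python3 - <<'E'
from h import *
p,d=bot.capture("side")
for a,q in blobs(p,(240,140,290,200),C["red"]): print(a,q,ray("side",q,74),proj("side",(559.5,93,74)))
E
```

```text
time: 7.4
tool_pos: [563.6, 94.5, 44.5]
tcp_rot: [3.141, 0.0, 1.755]
contact_force: [-1.5, -0.4, 3.9]
grip_width: 31.9
finger_force: 30.0
31 [263.64516129 175.19354839] [562.55027777  90.83198443  74.        ] [262.58065722 175.08865305]
```

```bash
python3 -m crank '[[[1,0,0,0,0],[1,0,0,0,0],[1,0,0,0,0],[1,0,0,0,0],[1,0,0,0,0],[1,0,0,-1,0],[1,0,0,-4,0],[1,0,0,-7.5,0],[1,0,0,-10,0],[1,0,0,-10.5,0]]]'; python3 - <<'E'
from h import *
print(go((523.6,-126.3),110,1.764))
p,d=bot.capture("side")
for a,q in blobs(p,(240,140,290,200),C["red"]): print(a,q,ray("side",q,74))
E
```

```text
time: 8.45
tool_pos: [565.2, 94.6, 152.8]
tcp_rot: [3.135, 0.001, 1.755]
contact_force: [-0.2, 0.4, -0.7]
grip_width: 91.9
finger_force: 0.0
(array([-20.96,  -8.14,   4.28]), np.float64(-0.5))
30 [263.5        174.73333333] [563.42236732  94.12026374  74.        ]
```

```bash
python3 -m crank '[[[1,-2,-0.8,0,0],[1,-5.5,-2.1,0,-0.5],[1,-9.5,-3.7,0,-0.5],[1,-13.5,-5.2,1,-0.5],[1,-17,-6.6,2,-0.5],[1,-19.5,-7.6,3,-0.5],[1,-20.7,-8.05,4,-0.5],[1,-21,-8.15,4.3,-0.5],[1,-21,-8.15,4.3,-0.5],[1,-21,-8.15,4.3,-0.5]]]'; python3 -c "
from h import *
print(go((523.6,-126.3),23,1.764))"
```

```text
time: 9.5
tool_pos: [522.1, -125.7, 105.8]
tcp_rot: [3.141, -0.0, 1.765]
contact_force: [0.3, -0.0, -0.3]
grip_width: 91.8
finger_force: 0.0
(array([-0.09,  0.14,  8.28]), np.float64(0.1))
```

```bash
python3 -m crank '[[[1,-0.1,0.15,2,0],[1,-0.1,0.15,4.2,0],[1,-0.1,0.15,6.2,0],[1,-0.1,0.15,7.5,0],[1,-0.1,0.15,8.2,0],[1,-0.1,0.15,8.2,0],[1,-0.1,0.15,8.2,0],[0,-0.1,0.15,8.2,0],[0,-0.1,0.15,8.2,0],[0,-0.1,0.15,8.2,0]]]';python3 -m crank '[[[0,0,0,0,0],[0,0,0,0,0],[0,0,0,0,0],[0,0,0,0,0],[0,0,0,0,0],[0,0,0,0,0],[0,0,0,0,0],[0,0,0,0,0],[0,0,0,-0.1,0],[0,0,0,-0.3,0]]]'
```

```text
time: 10.5
tool_pos: [523.6, -127.7, 24.2]
tcp_rot: [3.141, 0.0, 1.764]
contact_force: [-0.9, -0.1, -0.0]
grip_width: 72.0
finger_force: 0.0
time: 11.5
tool_pos: [523.2, -127.5, 26.6]
tcp_rot: [-3.141, -0.0, 1.764]
contact_force: [-0.1, 0.3, -1.0]
grip_width: 32.6
finger_force: 30.0
```

```bash
python3 -m crank '[[[0,0,0,-0.5,0],[0,0,0,-1.5,0],[0,0,0,-3,0],[0,0,0,-4.5,0],[0,0,0,-6,0],[0,0,0,-7.5,0],[0,0,0,-9,0],[0,0,0,-10.2,0],[0,0,0,-11,0],[0,0,0,-11,0]]]'; python3 - <<'E'
from h import *
print(go((553.8,145),140,1.755)); p,d=bot.capture("side"); o=bot.get_obs()["tool_pos"]
for a,q in blobs(p,(250,150,310,215),C["green"]):
    f,cx,cy,R,t=cam("side"); z=d[int(q[1]),int(q[0])]; print(a,q,(R.T@(np.array([(q[0]-cx)/f,(q[1]-cy)/f,1])*z-t)).round(1))
    for h in(100,90,80,70): print(h,ray("side",q,o[2]-23+h-6+0)[:2].round(1))
E
```

```text
time: 12.5
tool_pos: [524.0, -127.8, 138.0]
tcp_rot: [3.14, 0.001, 1.764]
contact_force: [0.2, -0.6, -0.6]
grip_width: 32.6
finger_force: 30.0
(array([26.2 ,  8.16, -0.2 ]), np.float64(0.5))
14 [282.64285714 176.78571429] [ 506.3 -170.7  209. ]
100 [ 507.1 -169.1]
90 [ 515.3 -152.5]
80 [ 523.5 -135.8]
70 [ 531.7 -119.1]
```

```bash
python3 -m crank '[[[0,1.2,0.4,0,0],[0,4,1.3,0,0.5],[0,8,2.5,0,0.5],[0,12.5,3.9,0,0.5],[0,17,5.3,0,0.5],[0,21,6.5,0,0.5],[0,24,7.5,0,0.5],[0,25.7,8,0,0.5],[0,26.2,8.15,0,0.5],[0,26.2,8.15,0,0.5]]]'; python3 - <<'E'
from h import *
print(go((553.8,145),28,1.755)); p,d=bot.capture("side"); o=bot.get_obs()["tool_pos"]
cv2.imwrite("pics/s4.png",cv2.resize(p[120:220,190:323],None,fx=6,fy=6)[:,:,::-1])
for a,q in blobs(p,(220,110,310,190),C["green"]):
    for h in(0,-4,-8): print(a,q,h,ray("side",q,o[2]-24+74+h)[:2].round(1))
E
```

```text
time: 13.55
tool_pos: [552.5, 146.0, 136.0]
tcp_rot: [-3.14, -0.0, 1.756]
contact_force: [0.3, 0.3, -1.2]
grip_width: 32.5
finger_force: 30.0
(array([-0.12,  0.11, 10.8 ]), np.float64(0.1))
17 [254.82352941 140.17647059] 0 [551.7 140.7]
17 [254.82352941 140.17647059] -4 [555.2 149.3]
17 [254.82352941 140.17647059] -8 [558.6 157.9]
```

View pics/s4.png

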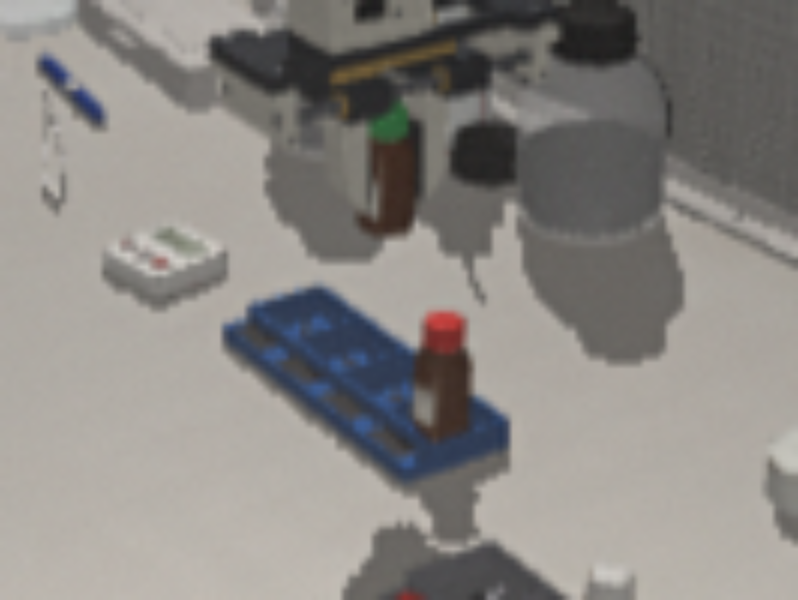

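Red stands in the right-end cell and green is held upright without slip, cap at crop pixel (390,118). Next I lower green.

```bash
python3 -m crank '[[[0,-0.1,0.1,1,0],[0,-0.1,0.1,2.7,0],[0,-0.1,0.1,4.5,0],[0,-0.1,0.1,6.3,0],[0,-0.1,0.1,8,0],[0,-0.1,0.1,9.5,0],[0,-0.1,0.1,10.3,0],[0,-0.1,0.1,10.6,0],[0,-0.1,0.1,10.8,0],[0,-0.1,0.1,10.9,0]]]'
```

```text
time: 14.6
tool_pos: [554.7, 144.3, 28.1]
tcp_rot: [3.141, -0.0, 1.755]
contact_force: [-0.6, -0.3, -1.8]
grip_width: 32.8
finger_force: 30.0
```

```bash
python3 -m crank '[[[0,0,0,0.1,0],[0,0,0,0.2,0],[0,0,0,0.3,0],[0,0,0,0.3,0],[1,0,0,0.3,0],[1,0,0,0.3,0],[1,0,0,0.3,0],[1,0,0,0.3,0],[1,0,0,0.3,0],[1,0,0,0,0]]]';python3 -m crank '[[[1,0,0,-1.5,0],[1,0,0,-4,0],[1,0,0,-7,0],[1,0,0,-10,0],[1,0,0,-11.5,0],[1,0,0,-12,0],[1,0,0,-12,0],[1,0,0,-12,0],[1,0,0,-12,0],[1,0,0,-12,0]]]'; python3 - <<'E'
from h import *
print(go((534.2,-177.5),110,1.764)); p,d=bot.capture("side")
for k in("red","green"):
  for a,q in blobs(p,(235,140,290,200),C[k]): print(k,a,q,ray("side",q,74)[:2])
E
```

```text
time: 15.6
tool_pos: [554.1, 144.4, 27.5]
tcp_rot: [-3.141, -0.0, 1.755]
contact_force: [0.4, -0.1, 1.2]
grip_width: 76.0
finger_force: 0.0
time: 16.6
tool_pos: [553.9, 144.4, 146.7]
tcp_rot: [-3.14, -0.0, 1.755]
contact_force: [-0.0, 0.9, 0.4]
grip_width: 91.9
finger_force: 0.0
(array([-31.28,  -7.83,   3.67]), np.float64(-0.5))
red 32 [263.4375  174.84375] [562.90593453  93.46421389]
green 25 [255.24 168.8 ] [554.29046444 146.82939996]
```

Green is placed. White is next.

```bash
python3 -m crank '[[[1,-2.5,-0.6,0,0],[1,-6.5,-1.6,0,-0.5],[1,-11,-2.7,0,-0.5],[1,-15.5,-3.9,0,-0.5],[1,-20,-5,0,-0.5],[1,-24.5,-6.1,1,-0.5],[1,-28.5,-7.1,2,-0.5],[1,-30.8,-7.7,3,-0.5],[1,-31.3,-7.8,3.7,-0.5],[1,-31.3,-7.8,3.7,-0.5]]]'; python3 -c "
from h import *
print(go((534.4,-177.7),23.5,1.764))"
```

```text
time: 17.65
tool_pos: [534.1, -177.7, 109.3]
tcp_rot: [-3.14, -0.002, 1.762]
contact_force: [-0.8, -0.2, 0.4]
grip_width: 91.7
finger_force: 0.0
(array([-0.01,  0.02,  8.58]), np.float64(-0.1))
```

```bash
python3 -m crank '[[[1,0,0,1.5,0],[1,0,0,3.5,0],[1,0,0,5.5,0],[1,0,0,7.3,0],[1,0,0,8.3,0],[1,0,0,8.5,0],[1,0,0,8.5,0],[0,0,0,8.5,0],[0,0,0,8.5,0],[0,0,0,8.5,0]]]';python3 -m crank '[[[0,0,0,0,0],[0,0,0,0,0],[0,0,0,0,0],[0,0,0,0,0],[0,0,0,0,0],[0,0,0,0,0],[0,0,0,0,0],[0,0,0,0,0],[0,0,0,-0.1,0],[0,0,0,-0.3,0]]]'
```

```text
time: 18.65
tool_pos: [535.3, -177.8, 26.4]
tcp_rot: [3.141, 0.001, 1.764]
contact_force: [0.5, -0.2, -0.1]
grip_width: 72.5
finger_force: 0.0
time: 19.65
tool_pos: [534.8, -177.5, 28.6]
tcp_rot: [-3.141, -0.0, 1.764]
contact_force: [1.1, -0.2, -0.8]
grip_width: 32.6
finger_force: 29.9
```

```bash
python3 -m crank '[[[0,0,0,-0.5,0],[0,0,0,-1.5,0],[0,0,0,-3,0],[0,0,0,-4.5,0],[0,0,0,-6,0],[0,0,0,-7.5,0],[0,0,0,-9,0],[0,0,0,-10.2,0],[0,0,0,-11,0],[0,0,0,-11,0]]]'; python3 -c "
from h import *
print(go((544.3,196),138,1.755))"
```

```text
time: 20.65
tool_pos: [535.5, -177.8, 140.1]
tcp_rot: [3.14, 0.001, 1.764]
contact_force: [-0.2, -0.7, -0.5]
grip_width: 33.1
finger_force: 29.9
(array([36.52,  8.03,  0.21]), np.float64(0.5))
```

```bash
python3 -m crank '[[[0,1.5,0.3,0,0],[0,5,1.1,0,0.5],[0,10,2.2,0,0.5],[0,15.5,3.4,0,0.5],[0,21,4.6,0,0.5],[0,26.5,5.8,0,0.5],[0,31,6.8,0,0.5],[0,34.5,7.6,0,0.5],[0,36.2,8,0,0.5],[0,36.5,8,0,0.5]]]'; python3 - <<'E'
from h import *
print(go((544.3,196),30,1.755)); p,d=bot.capture("side"); o=bot.get_obs()["tool_pos"]
cv2.imwrite("pics/s5.png",cv2.resize(p[110:210,190:323],None,fx=6,fy=6)[:,:,::-1])
E
```

```text
time: 21.65
tool_pos: [542.0, 199.5, 137.6]
tcp_rot: [-3.14, -0.001, 1.759]
contact_force: [1.0, 0.2, -0.1]
grip_width: 32.4
finger_force: 29.9
(array([-0.39,  0.16, 10.76]), np.float64(0.2))
```

View pics/s5.png

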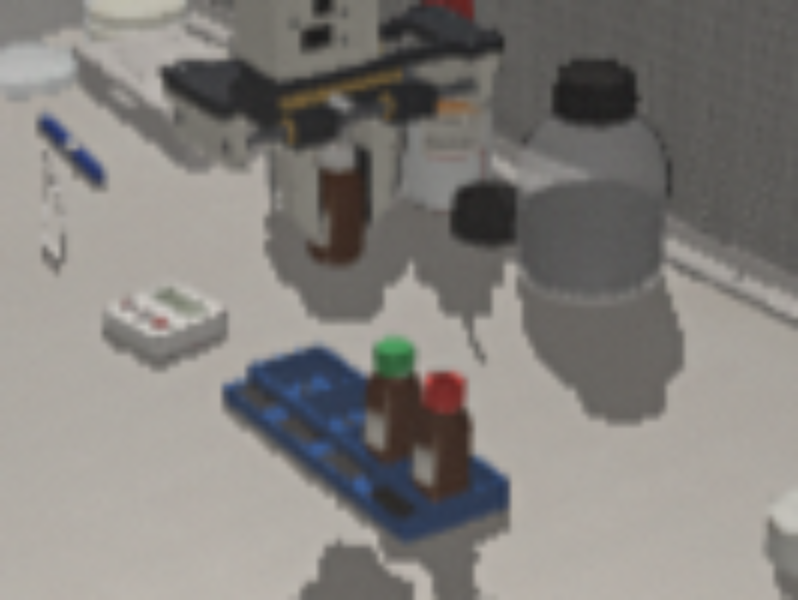

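Red and green are standing. White is held upright without slip, its foot at crop pixel (335,262). Next I lower it.

```bash
python3 -m crank '[[[0,-0.3,0.1,1,0],[0,-0.3,0.1,2.7,0],[0,-0.3,0.1,4.5,0],[0,-0.3,0.1,6.3,0],[0,-0.3,0.1,8,0],[0,-0.3,0.1,9.5,0],[0,-0.3,0.1,10.3,0],[0,-0.3,0.1,10.6,0],[0,-0.3,0.1,10.7,0],[0,-0.3,0.1,10.8,0]]]'
```

```text
time: 22.7
tool_pos: [545.6, 193.0, 31.3]
tcp_rot: [3.14, -0.0, 1.754]
contact_force: [0.6, 0.7, -0.6]
grip_width: 32.3
finger_force: 29.9
```

```bash
python3 -m crank '[[[0,0.2,0,0.1,0],[0,0.2,0,0.2,0],[0,0.2,0,0.3,0],[0,0.2,0,0.4,0],[0,0.2,0,0.4,0],[1,0.2,0,0.4,0],[1,0.2,0,0.4,0],[1,0.2,0,0.4,0],[1,0.2,0,0.4,0],[1,0.2,0,0.4,0]]]';python3 -m crank '[[[1,0.2,0,-1.5,0],[1,0.2,0,-4,0],[1,0.2,0,-7,0],[1,0.2,0,-10,0],[1,0.2,0,-11.5,0],[1,0.2,0,-12,0],[1,0.2,0,-12,0],[1,0.2,0,-12,0],[1,0.2,0,-12,0],[1,0.2,0,-12,0]]]'; python3 - <<'E'
from h import *
print(go((544.6,-228.6),110,1.764))
E
```

```text
time: 23.7
tool_pos: [544.7, 195.2, 26.8]
tcp_rot: [3.141, -0.0, 1.755]
contact_force: [-0.6, -0.1, 0.5]
grip_width: 68.0
finger_force: 0.0
time: 24.7
tool_pos: [543.9, 197.1, 145.7]
tcp_rot: [-3.14, -0.0, 1.755]
contact_force: [-0.2, 0.1, -0.5]
grip_width: 92.0
finger_force: 0.0
(array([-41.86,  -7.72,   3.57]), np.float64(-0.5))
```

```bash
python3 -m crank '[[[1,-3,-0.6,0,0],[1,-7.7,-1.4,0,-0.5],[1,-12.5,-2.3,0,-0.5],[1,-17.3,-3.2,0,-0.5],[1,-22,-4.1,0,-0.5],[1,-26.8,-5,0,-0.5],[1,-31.5,-5.9,0,-0.5],[1,-36.2,-6.7,1,-0.5],[1,-40,-7.4,2,-0.5],[1,-41.5,-7.7,3,-0.5]]]';python3 -m crank '[[[1,-0.4,0,0.5,0],[1,-0.4,0,0.5,0],[1,-0.4,0,0.5,0],[1,-0.4,0,0.5,0],[1,-0.4,0,0.5,0],[1,-0.4,0,0.5,0],[1,-0.4,0,0.5,0],[1,-0.4,0,0.5,0],[1,-0.4,0,0.5,0],[1,-0.4,0,0.5,0]]]'; python3 - <<'E'
from h import *
print(go((544.9,-229),24,1.764)); p,d=bot.capture("side")
cv2.imwrite("pics/s6.png",cv2.resize(p[140:270,200:373],None,fx=4.5,fy=4.5)[:,:,::-1])
E
```

```text
time: 25.7
tool_pos: [544.1, -228.6, 115.7]
tcp_rot: [-3.141, 0.001, 1.76]
contact_force: [0.1, 0.1, 0.1]
grip_width: 91.8
finger_force: 0.0
time: 26.7
tool_pos: [545.3, -228.9, 111.7]
tcp_rot: [3.142, -0.0, 1.764]
contact_force: [0.3, -0.1, -0.3]
grip_width: 91.9
finger_force: 0.0
(array([-0.  , -0.05,  8.77]), np.float64(-0.0))
```

View pics/s6.png

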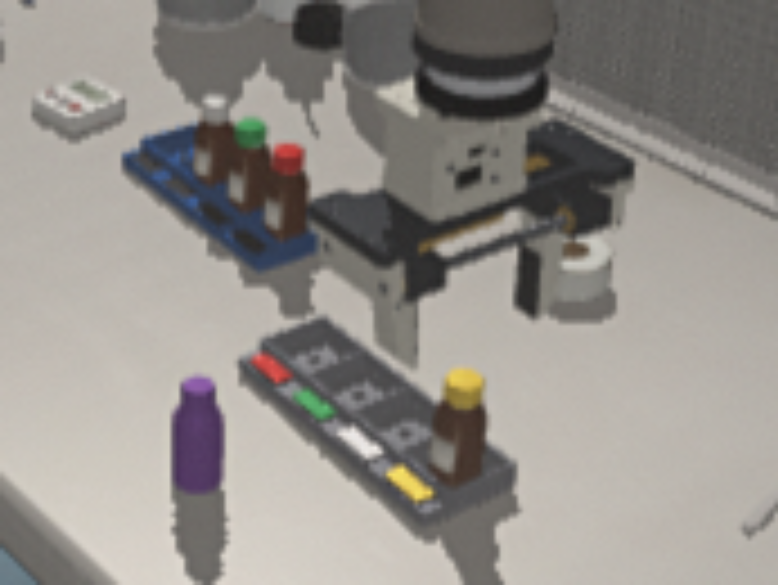

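White, green and red stand in the blue rack, and the gripper is above yellow.

```bash
python3 -m crank '[[[1,0,0,1.5,0],[1,0,0,3.5,0],[1,0,0,5.5,0],[1,0,0,7.3,0],[1,0,0,8.5,0],[1,0,0,8.7,0],[1,0,0,8.7,0],[0,0,0,8.7,0],[0,0,0,8.7,0],[0,0,0,8.7,0]]]';python3 -m crank '[[[0,0,0,0,0],[0,0,0,0,0],[0,0,0,0,0],[0,0,0,0,0],[0,0,0,0,0],[0,0,0,0,0],[0,0,0,0,0],[0,0,0,0,0],[0,0,0,-0.1,0],[0,0,0,-0.3,0]]]'
```

```text
time: 27.75
tool_pos: [545.7, -229.1, 25.4]
tcp_rot: [3.141, 0.001, 1.764]
contact_force: [0.9, -0.4, -0.0]
grip_width: 72.2
finger_force: 0.0
time: 28.75
tool_pos: [545.2, -228.8, 27.6]
tcp_rot: [-3.141, -0.0, 1.764]
contact_force: [-0.3, 0.4, -0.5]
grip_width: 32.8
finger_force: 29.9
```

```bash
python3 -m crank '[[[0,0,0,-0.5,0],[0,0,0,-1.5,0],[0,0,0,-3,0],[0,0,0,-4.5,0],[0,0,0,-6,0],[0,0,0,-7.5,0],[0,0,0,-9,0],[0,0,0,-10.2,0],[0,0,0,-11,0],[0,0,0,-11,0]]]'; python3 -c "
from h import *
print(go((534.8,247.1),138,1.755))"
```

```text
time: 29.75
tool_pos: [545.9, -229.2, 139.1]
tcp_rot: [3.14, 0.002, 1.764]
contact_force: [0.5, -0.2, -0.5]
grip_width: 32.8
finger_force: 29.9
(array([46.96,  8.03,  0.11]), np.float64(0.5))
```

```bash
python3 -m crank '[[[0,1.5,0.3,0,0],[0,5,0.9,0,0.5],[0,9.5,1.6,0,0.5],[0,14,2.4,0,0.5],[0,18.5,3.2,0,0.5],[0,23,3.9,0,0.5],[0,27.5,4.7,0,0.5],[0,32,5.5,0,0.5],[0,36,6.2,0,0.5],[0,40,6.8,0,0.5]]]'; python3 -m crank '[[[0,3,0.6,0,0],[0,5,0.9,0,0],[0,6.3,1.1,0,0],[0,6.9,1.2,0,0],[0,6.9,1.2,0,0],[0,6.9,1.2,0,0],[0,6.9,1.2,0,0],[0,6.9,1.2,0,0],[0,6.9,1.2,0,0],[0,6.9,1.2,0,0]]]';python3 - <<'E'
from h import *
print(go((534.8,247.1),29,1.755)); p,d=bot.capture("side")
cv2.imwrite("pics/s7.png",cv2.resize(p[100:200,180:313],None,fx=6,fy=6)[:,:,::-1])
E
```

```text
time: 30.75
tool_pos: [533.9, 179.4, 136.8]
tcp_rot: [-3.14, -0.0, 1.756]
contact_force: [0.3, 0.5, -0.9]
grip_width: 32.6
finger_force: 29.9
time: 31.75
tool_pos: [534.7, 246.5, 137.8]
tcp_rot: [3.141, -0.0, 1.754]
contact_force: [0.0, 0.2, -1.0]
grip_width: 32.7
finger_force: 29.9
(array([ 0.06,  0.02, 10.88]), np.float64(-0.0))
```

View pics/s7.png

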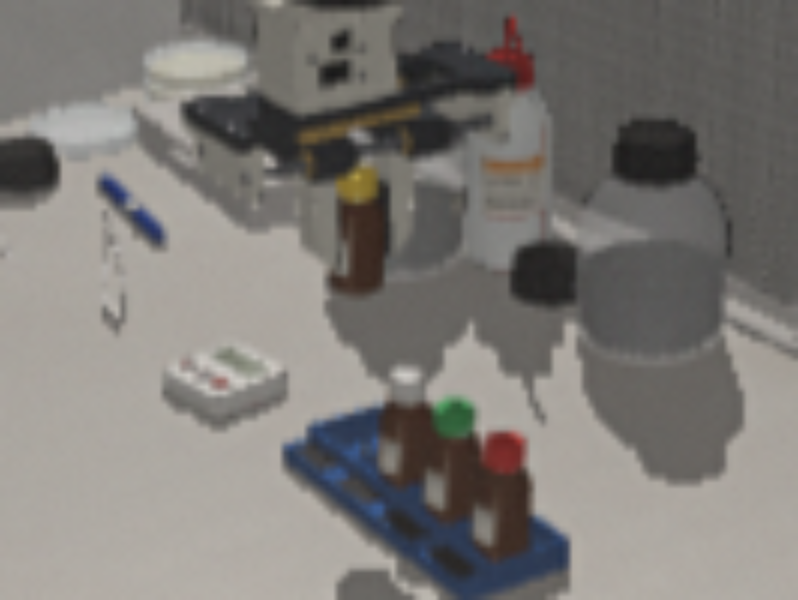

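White, green and red are standing, and yellow is held upright with its foot at crop pixel (355,290). Now lower and release.

```bash
python3 -m crank '[[[0,0,0,1,0],[0,0,0,2.7,0],[0,0,0,4.5,0],[0,0,0,6.3,0],[0,0,0,8,0],[0,0,0,9.5,0],[0,0,0,10.3,0],[0,0,0,10.6,0],[0,0,0,10.8,0],[0,0,0,10.8,0]]]'
```

```text
time: 32.8
tool_pos: [534.9, 246.9, 30.0]
tcp_rot: [3.141, -0.0, 1.755]
contact_force: [0.1, -0.1, -0.1]
grip_width: 33.0
finger_force: 29.9
```

```bash
python3 -m crank '[[[0,0,0,0.1,0],[0,0,0,0.2,0],[0,0,0,0.3,0],[0,0,0,0.4,0],[0,0,0,0.4,0],[1,0,0,0.4,0],[1,0,0,0.4,0],[1,0,0,0.4,0],[1,0,0,0.4,0],[1,0,0,0.4,0]]]';python3 -m crank '[[[1,0,0,-1.5,0],[1,0,0,-4,0],[1,0,0,-7,0],[1,0,0,-10,0],[1,0,0,-13,0],[1,0,0,-16,0],[1,0,0,-17,0],[1,0,0,-17,0],[1,0,0,-17,0],[1,0,0,-17,0]]]'; python3 - <<'E'
from h import *
p,d=bot.capture("side")
cv2.imwrite("pics/s8.png",cv2.resize(p[120:270,170:370],None,fx=4,fy=4)[:,:,::-1])
for k in C:
  if k!="white":
    for a,q in blobs(p,(215,140,290,200),C[k]): print(k,a,q,ray("side",q,74)[:2])
E
```

```text
time: 33.8
tool_pos: [534.6, 246.8, 25.8]
tcp_rot: [3.142, -0.0, 1.755]
contact_force: [0.1, -0.1, 0.3]
grip_width: 68.0
finger_force: 0.0
time: 34.8
tool_pos: [533.8, 246.5, 193.8]
tcp_rot: [-3.138, 0.0, 1.755]
contact_force: [0.7, -0.2, -0.2]
grip_width: 91.8
finger_force: 0.0
red 32 [263.4375  174.84375] [562.90593453  93.46421389]
green 24 [255.20833333 168.875     ] [553.96797297 146.33819905]
yellow 25 [239.84 158.64] [533.14380952 246.08365874]
```

View pics/s8.png

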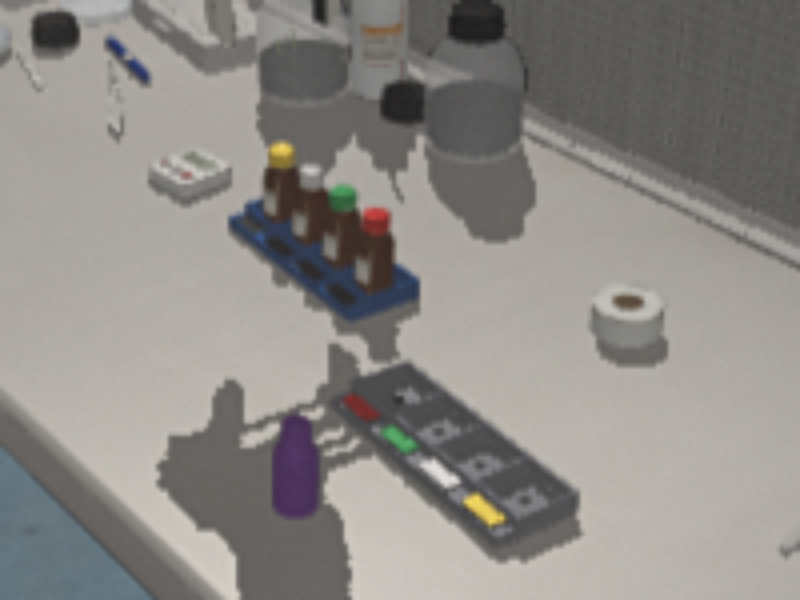

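All four bottles stand in the blue rack as yellow, white, green, red from left to right, which is the reverse of the starting order. The grey rack is empty.

```bash
python3 -c "
from plant import bot
print(bot.close_job())"
```

```text
the job is handed in; nothing more can be done
None
```

The four bottles stand upright in the blue rack in reverse order (yellow, white, green, red from left to right), the timer and petri dish were never touched, and the job was handed in at about 35 s; red slipped about 12–15 mm in the gripper on its first lift but stayed upright.

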